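Pack the ceramist's kit tray

ROBOT

A 6-joint arm with a two-finger parallel gripper is mounted at the origin on the work surface. World frame = base frame: x ahead of the robot, y to its left, z up, the work surface at z = 0. Lengths are in mm, angles in rad, forces in N, time in s.
With the tool pointing down it reaches from about 325 to 850 mm from the base axis. Payload 15.5 kg.
Tool frame: the origin (TCP) lies at the very end of the fingers, on their centre line; the grasp point (between the pads) lies 19 mm behind it; z points along the fingers, y is the line along which they close (so a half turn about z gives the same grasp; the last joint's range is limited). The gripper opens to 91 mm and grips with 3 to 60 N. Pads are 32 mm wide; open, the fingers measure 118 mm over their backs; the gripper's body (76 mm by 178 mm) begins 60 mm behind the grasp point.
Start: joints at [1.097, 0.494, 1.345, -0, 1.302, -0.096], TCP at [231.124, 580.696, 213.915] pointing down, gripper open.
Joint ranges: [-2.91, 2.91], [-0.82, 2.16], [0.22, 2.67], [-1.22, 4.37], [0.12, 2.79], [-3.08, 3.08]. Speed limits (rad/s): [1.89, 1.89, 2.57, 3.01, 3.01, 3.01].

INTERFACE

Orientations are given as a unit quaternion [w, x, y, z].
In Python, from rig import bot gives the robot as it stands.
- The arm moves only by the shell command python3 inch.py [FORCE], which reads ROWS from standard input. ROWS is a JSON list of rows, 1 to 5 of them, each of 5 numbers: the finger opening in mm, then dx, dy, dz in shares of the most that a row can go, 1 being 62.5 mm, then a turn about the tool's z in units of 0.25 rad; each row shifts and turns the commanded pose from where the row before left it, along the tool's axes as they then stand; what a row does not reach is not made up. A row lasts 1/8 s, in which the tool goes at most 62.5 mm and 0.188 rad, less where a joint would pass 70% of its speed; a pose out of reach is approached as far as the arm can. The fingers move at their own pace and stop on an object; FORCE is the grip in N (left out, the last holds). Time passes only in rows, so rows that do not move let the fingers close. It prints the time, the measured TCP pose, the force, the opening and the grip force at its end. Input that does not fit is refused with a message, and nothing moves.
- bot.read_state(): the state, without advancing time (a new reading comes with each control period).
- bot.capture(name): name is "side" or "top"; returns the picture (384x512x3 uint8, red, green, blue); there is no depth.
- bot.calibration(name): a dict with "camera_matrix" (3x3 intrinsics, pixels), "distortion" ([k1, k2, p1, p2, k3] as OpenCV has them; the pictures are not rectified), "world_from_camera" (4x4, takes a point from camera to world coordinates). Camera axes: x right, y down, z forward; pixel columns grow to the right and rows downward; lengths in mm; the calibration is good to about 2 mm. A picture is of the moment at which its call begins. calibration takes no time and is no camera call.
- bot.hand_in(): hands the job in; it is judged then, once.
The state is a dict: "time_s": time; "joint_positions": joint angles; "joint_velocities": joint speeds; "effort": joint torques, N m; "eef_pos": TCP position; "ee_rot": TCP orientation; "contact_force": force on the tool from outside, world axes, zero at the start; "torque": the same for the moment, N m; "finger_gap": finger opening in mm; "gripper_force": force on a finger pad.
Only numpy, scipy, OpenCV 4.12 (cv2) and the standard library are available. Lean on these libraries where they do the work, as an engineer would, in place of code of your own. Each camera call takes 0.05 s, during which the arm holds its last target. There are 200 camera calls.

TASK

Pack the four closed kit pieces scattered on the bench into the grey tray, each standing upright and fully down in the pocket made for it: the wide jar in the larger round pocket, the narrow jar in the smaller round one, the square tin in the square one and the oblong case in the oblong one. The dropper bottle and the jar without a lid do not belong to the kit: leave them standing where they are.

Things in the scene. Friction and masses are not known exactly. Their poses are not given: they have to be found in the camera images.
- wide_jar: Wide squat powder jar, closed: round, 52 mm diameter, 36 mm high, amber body with a flat white lid of the same diameter; about 90 g; stands on the bench. Origin at the centre of its underside, z up.
- narrow_jar: Narrow powder jar, closed: round, 34 mm diameter, 46 mm high, amber body with a flat white lid of the same diameter; about 50 g; stands on the bench. Origin at the centre of its underside, z up.
- square_tin: Square bare aluminium tin, 36 x 36 mm, 40 mm high, flat top, about 120 g; stands on the bench. Origin at the centre of its underside, z up. x and y square to its sides.
- long_case: Oblong black bur case, 66 mm long (its x axis) by 34 mm wide (its y axis), 30 mm high, flat top, about 100 g; lies flat on the bench. Origin at the centre of its underside, z up.
- wide_pocket: The larger round pocket, for the wide jar: a round white plastic collar of 68 mm inner and 74 mm outer diameter, 8 mm high. Origin at its centre on the pocket's floor, 4 mm above the bench, z up. The four pockets are fixed in random order, 104 mm apart in a 2 x 2 pattern square to its sides, in one fixed open grey tray, 220 x 220 mm, rim 12 mm above the bench.
- narrow_pocket: The smaller round pocket, for the narrow jar: a round white plastic collar of 50 mm inner and 56 mm outer diameter, 8 mm high, in the same tray as the wide pocket. Origin at its centre on the pocket's floor, 4 mm above the bench, z up.
- square_pocket: The square pocket, for the tin: a square white plastic frame, 52 x 52 mm inside, walls 3 mm thick and 8 mm high, in the same tray. Origin at its centre on the pocket's floor, 4 mm above the bench, z up, x and y square to its sides.
- long_pocket: The oblong pocket, for the case: a white plastic frame, 82 mm (its x axis) by 50 mm (its y axis) inside, walls 3 mm thick and 8 mm high, in the same tray; the case may go in either way round. Origin at its centre on the pocket's floor, 4 mm above the bench, z up.
- dropper_bottle: Dropper bottle, to be left alone: round amber body of 34 mm diameter like the narrow jar's, but with a thin pointed white nozzle instead of a flat lid; 66 mm high in all, about 60 g. Origin at the centre of its underside, z up.
- open_jar: Empty jar without a lid, to be left alone: round amber cup of 52 mm diameter like the wide jar, 26 mm high, open at the top, about 80 g. Origin at the centre of its underside, z up.

How it is judged:
By the outcome, as a careful person would: the job done as asked, in the order asked, and still so for the second after the job is handed in, with the robot touching nothing.
It also fails if it takes over 104 s, if anything falls off the work surface, if the arm or the gripper's body presses on something with over 40 N, if the wrist force passes 120 N, or if a joint passes its speed limit or range.

## Working session

There is one attempt and no reset: what is moved stays moved. The work goes in short steps, Python scripts to look and compute and a shell command to move; the robot and the scene stay as the last step left them, time stands still between calls to the robot, and variables do not carry over. Pictures are saved under pics/ and viewed, at most 14 in all, crops included, and the job is handed in when it is done.

```bash
ls; mkdir -p pics; python3 - <<'E'
from rig import bot
import cv2,numpy as np
for n in("top","side"):
    cv2.imwrite(f"pics/{n}0.png",bot.capture(n)[:,:,::-1])
    c=bot.calibration(n);print(n,np.round(c["camera_matrix"],1).tolist(),np.round(c["distortion"],3),np.round(c["world_from_camera"],3).tolist())
s=bot.read_state();print(s["eef_pos"],s["ee_rot"],s["finger_gap"],s["time_s"])
E
```

```text
inch.py
pics
rig.py
top [[385.9, 0.0, 251.2], [0.0, 385.9, 196.2], [0.0, 0.0, 1.0]] [-0.111  0.     0.     0.     0.   ] [[0.019, -0.99, 0.137, 421.464], [-1.0, -0.019, -0.001, -3.172], [0.004, -0.137, -0.991, 808.605], [0.0, 0.0, 0.0, 1.0]]
side [[478.5, 0.0, 256.9], [0.0, 478.5, 185.4], [0.0, 0.0, 1.0]] [-0.185  0.     0.     0.     0.   ] [[-0.995, -0.073, 0.075, 467.79], [-0.104, 0.743, -0.662, 637.885], [-0.008, -0.666, -0.746, 770.285], [0.0, 0.0, 0.0, 1.0]]
[230.96236041 580.38384046 213.40100596] [-1.49917422e-04  1.88267177e-01  9.82117696e-01 -5.27491834e-04] 90.93194414156464 0.1
```

View pics/top0.png

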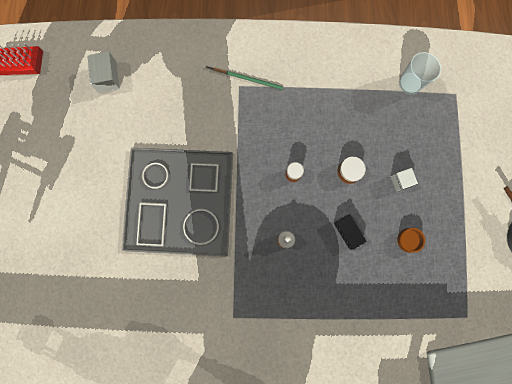

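View pics/side0.png

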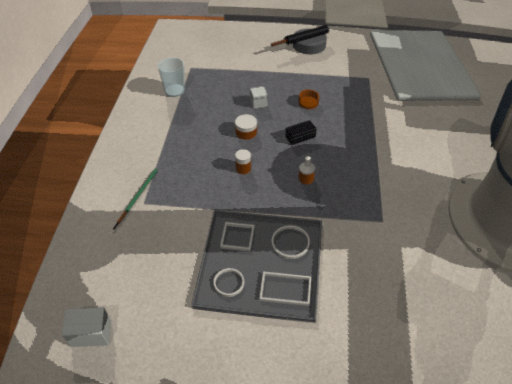

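Top view: narrow jar lid (295,170), wide jar lid (352,169), tin (404,179), case (350,232). The dropper is at (287,240) and the open jar at (411,240). Tray pockets: small round (155,175), square (203,177), oblong (151,223), large round (200,226). The side view shows the same layout and everything is standing.

```bash
cat > h.py <<'E'
from rig import bot
import cv2,numpy as np
def ray(n,px,z):
    c=bot.calibration(n);K=np.array(c["camera_matrix"]);T=np.array(c["world_from_camera"])
    p=cv2.undistortPoints(np.array(px,float).reshape(-1,1,2),K,np.array(c["distortion"])).reshape(-1,2)
    d=np.c_[p,np.ones(len(p))]@T[:3,:3].T
    return (T[:3,3]+d*((z-T[2,3])/d[:,2])[:,None])[:,:2]
def blob(n,im,seed,z,mode,r):
    x,y=seed;g=im.astype(int);mx=g.max(2);mn=g.min(2)
    m={'white':(mn>150)&(mx-mn<50),'black':mx<38,'collar':(mn>115)}[mode].astype(np.uint8)
    k=np.zeros_like(m);k[y-r:y+r+1,x-r:x+r+1]=1;m*=k
    cs,_=cv2.findContours(m,cv2.RETR_EXTERNAL,cv2.CHAIN_APPROX_NONE)
    if not cs: return None
    c=max(cs,key=cv2.contourArea).reshape(-1,2)
    w=ray(n,c,z).astype(np.float32)
    (cx,cy),(a,b),an=cv2.minAreaRect(w)
    M=cv2.moments(w.reshape(-1,1,2))
    return dict(rect=(round(cx,1),round(cy,1)),size=(round(a,1),round(b,1)),ang=round(an,1),cen=(round(M['m10']/M['m00'],1),round(M['m01']/M['m00'],1)))
E
python3 - <<'E'
from h import *
T=cv2.imread("pics/top0.png");S=cv2.imread("pics/side0.png")
L=[("narrow",(295,170),(243,156),46,'white',13,13),("wide",(352,169),(246,122),36,'white',18,15),("tin",(404,179),(259,92),40,'white',18,14),("case",(350,232),(301,131),30,'black',26,20),
("npk",(155,175),(229,283),12,'collar',21,22),("spk",(203,177),(237,236),12,'collar',20,21),("lpk",(151,223),(286,288),12,'collar',26,32),("wpk",(200,226),(291,242),12,'collar',24,25)]
for nm,t,s,z,m,r1,r2 in L:
    print(nm,blob("top",T,t,z,m,r1),'\n   S',blob("side",S,s,z,m,r2))
for nm,t,s in(("tin",(404,179),(259,97)),("case",(350,232),(301,133))):
    pass
a=cv2.resize(T[140:260,270:430],None,fx=4,fy=4,interpolation=2)
cv2.imwrite("pics/crop0.png",a)
E
```

```text
narrow {'rect': (581.2, -91.6), 'size': (30.9, 32.6), 'ang': 1.2, 'cen': (581.6, -91.5)} 
   S {'rect': (580.0, -90.4), 'size': (30.4, 27.6), 'ang': 5.5, 'cen': (580.2, -90.4)}
wide {'rect': (590.3, -211.9), 'size': (49.4, 51.7), 'ang': 44.9, 'cen': (590.1, -212.6)} 
   S {'rect': (589.4, -210.8), 'size': (49.4, 46.7), 'ang': 5.4, 'cen': (588.4, -211.7)}
tin {'rect': (571.8, -323.9), 'size': (35.1, 37.4), 'ang': 20.2, 'cen': (572.3, -325.3)} 
   S {'rect': (570.3, -323.4), 'size': (32.4, 35.3), 'ang': 21.0, 'cen': (570.4, -323.5)}
case {'rect': (452.6, -210.1), 'size': (48.2, 37.1), 'ang': 32.2, 'cen': (442.9, -207.6)} 
   S {'rect': (460.2, -192.6), 'size': (78.0, 54.8), 'ang': 31.2, 'cen': (459.8, -192.3)}
npk {'rect': (573.0, 202.2), 'size': (56.2, 55.7), 'ang': 2.9, 'cen': (572.5, 201.2)} 
   S {'rect': (570.1, 201.7), 'size': (56.1, 56.5), 'ang': 75.3, 'cen': (570.4, 202.2)}
spk {'rect': (570.7, 96.9), 'size': (58.2, 58.0), 'ang': 88.5, 'cen': (570.7, 97.0)} 
   S None
lpk {'rect': (469.6, 203.8), 'size': (58.7, 90.3), 'ang': 88.5, 'cen': (469.7, 203.6)} 
   S {'rect': (467.7, 204.3), 'size': (58.5, 89.0), 'ang': 88.1, 'cen': (467.7, 204.3)}
wpk {'rect': (467.3, 99.9), 'size': (72.3, 72.7), 'ang': 46.7, 'cen': (466.9, 99.8)} 
   S {'rect': (460.8, 129.5), 'size': (59.0, 18.1), 'ang': 5.5, 'cen': (456.1, 131.1)}
```

View pics/crop0.png

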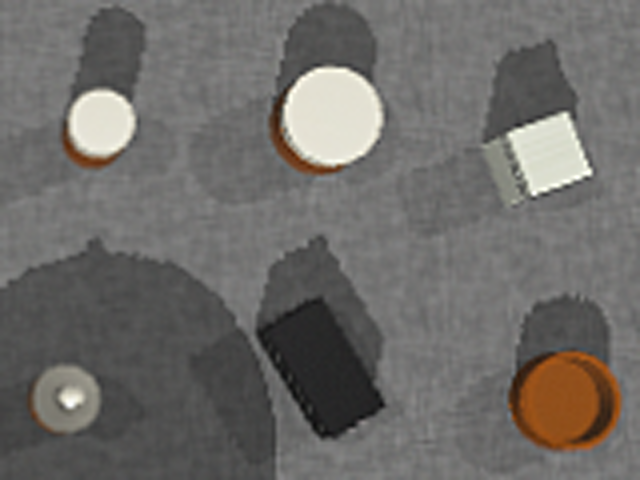

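The crop confirms the shapes. The case's top corners are near crop (262,332), (320,298), (384,405) and (333,436), so its long axis is about 31° from world x.

```bash
cat >> h.py <<'E'
def to(x,y,z,yaw):
    s=bot.read_state();w,a,b,c=s["ee_rot"]
    from scipy.spatial.transform import Rotation as R
    M=R.from_quat([a,b,c,w]).as_matrix();d=M.T@(np.array([x,y,z])-s["eef_pos"])
    cur=np.degrees(np.arctan2(M[1,1],M[0,1]));t=(cur-yaw+90)%180-90
    q=np.radians(t);dd=[np.cos(q)*d[0]+np.sin(q)*d[1],-np.sin(q)*d[0]+np.cos(q)*d[1],d[2]]
    print("yaw",cur.round(1),"turn",q.round(3),"before-turn axes",d.round(1),"after-turn axes",np.round(dd,1),"t",s["time_s"],"gap",s["finger_gap"],"F",s["contact_force"].round(1) if hasattr(s["contact_force"],'round') else s["contact_force"])
E
python3 - <<'E'
from h import *
print(ray("top",[(270+a/4,140+b/4) for a,b in((263,332),(320,298),(384,405),(333,436))],30).round(1).tolist())
S=cv2.imread("pics/side0.png");T=cv2.imread("pics/top0.png")
print(S[133,290:318].max(1),T[232,335:366].max(1))
for n,im,sd,r in(("top",T,(350,232),24),("side",S,(301,133),22)):
    g=im.max(2)
    for th in (45,55):
        m=(g<th).astype(np.uint8);k=np.zeros_like(m);k[sd[1]-r:sd[1]+r,sd[0]-r:sd[0]+r]=1
        c=max(cv2.findContours(m*k,0,1)[0],key=cv2.contourArea).reshape(-1,2)
        print(n,th,cv2.minAreaRect(ray(n,c,30).astype(np.float32)))
to(589.7,-211.7,120,88.5)
E
cp pics/side0.png /tmp/; python3 -c "
import cv2;a=cv2.imread('pics/side0.png')[75:195,225:335];cv2.imwrite('pics/crop1.png',cv2.resize(a,None,fx=5,fy=5,interpolation=2))"
```

```text
[[477.7, -176.9], [495.5, -206.5], [441.5, -238.9], [425.6, -212.4]]
[13 27 24 23 22 24 29 24 26 33 39 30 26 22 25 21 18 24 34 30 36 29 26 26
 24 31 79 95] [ 86 104 116  96  52  31  27  34  41  42  40  45  39  39  40  40  40  40
  41  38  38  40  40  39  35  38  51  66  64 100 120]
top 45 ((460.1340637207031, -205.5886688232422), (66.12881469726562, 37.804840087890625), 31.169321060180664)
top 55 ((460.3600769042969, -205.62631225585938), (66.42263793945312, 39.53955841064453), 31.035612106323242)
side 45 ((460.24310302734375, -192.3558349609375), (80.46833038330078, 56.313697814941406), 32.05532455444336)
side 55 ((461.02630615234375, -191.5977783203125), (82.6145248413086, 57.87144470214844), 31.121421813964844)
yaw 68.3 turn -0.353 before-turn axes [-626.2 -603.2   94. ] after-turn axes [-379.4 -782.3   94. ] t 0.1 gap 90.93194414156464 F [-0.7 -0.2 -0.8]
```

View pics/crop1.png

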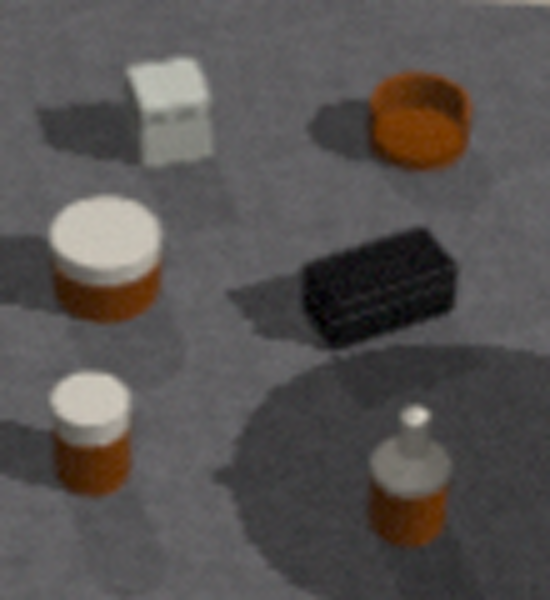

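Careful with the scale: shifts go in shares of 62.5 mm and turns go in units of 0.25 rad. That gives: -0.18 rad is -0.72.

```bash
echo '[[70,0,0,0,-0.72],[70,0,0,0,-0.692]]' | python3 inch.py 10 ; python3 -c "
from h import *
to(589.7,-211.7,120,88.5)"
```

```text
time_s: 0.35
eef_pos: [231.0, 580.5, 213.6]
ee_rot: [-0.0, 0.01, 1.0, -0.0]
contact_force: [-0.6, -0.6, -0.4]
finger_gap: 74.1
gripper_force: 0.0
yaw 88.8 turn 0.006 before-turn axes [-374.6 -784.8   94. ] after-turn axes [-379.3 -782.5   94. ] t 0.35 gap 74.11146724597744 F [-0.6 -0.6 -0.4]
```

The side crop shows the case's top face at (305,268), (425,230), (456,268) and (325,312). All six pieces stand clear of each other.

```bash
R='x'; 
echo '[[70,-0.4,-0.832,0,0],[70,-0.4,-0.832,0,0],[70,-0.4,-0.832,0,0],[70,-0.4,-0.832,0,0],[70,-0.4,-0.832,0,0]]' | python3 inch.py >/dev/null
echo '[[70,-0.4,-0.832,0,0],[70,-0.4,-0.832,0,0],[70,-0.4,-0.832,0,0],[70,-0.4,-0.832,0,0],[70,-0.4,-0.832,0,0]]' | python3 inch.py >/dev/null
echo '[[70,-0.4,-0.832,0,0],[70,-0.4,-0.832,0,0],[70,-0.4,-0.832,0,0],[70,-0.4,-0.832,0,0],[70,0,0,0,0]]' | python3 inch.py
python3 -c "
from h import *
to(589.7,-211.7,12,88.5)
print(ray('side',[(225+a/5,75+b/5) for a,b in((305,268),(425,230),(456,268),(325,312))],30).round(1).tolist())"
```

```text
time_s: 2.22
eef_pos: [563.3, -159.6, 213.3]
ee_rot: [0.0, 0.015, 1.0, -0.0]
contact_force: [0.5, 1.5, -0.1]
finger_gap: 69.9
gripper_force: 0.0
yaw 88.3 turn -0.003 before-turn axes [-27.9 -51.2 201.3] after-turn axes [-27.7 -51.3 201.3] t 2.225 gap 69.88961022048312 F [ 0.5  1.5 -0.1]
[[493.5, -201.4], [438.5, -234.3], [423.4, -208.5], [482.5, -172.0]]
```

```bash

echo '[[70,-0.448,-0.816,0,0],[70,0,0,0.8,0],[70,0,0,0.8,0],[70,0,0,0.8,0],[70,0,0,0.48,0]]' | python3 inch.py
python3 -c "
from h import *
to(589.7,-211.7,12,88.5)"
```

```text
time_s: 2.85
eef_pos: [587.4, -206.4, 31.4]
ee_rot: [-0.001, 0.013, 1.0, 0.001]
contact_force: [-0.1, -1.3, -0.0]
finger_gap: 69.5
gripper_force: 0.0
yaw 88.5 turn 0.001 before-turn axes [-2.5 -5.3 19.4] after-turn axes [-2.5 -5.3 19.4] t 2.85 gap 69.46506435137024 F [-0.1 -1.3 -0. ]
```

```bash

echo '[[70,-0.04,-0.0848,0,0],[70,0,0,0.304,0],[70,0,0,0,0]]' | python3 inch.py
echo '[[40,0,0,0,0],[40,0,0,0,0],[40,0,0,0,0],[40,0,0,0,0]]' | python3 inch.py 20
echo '[[40,0,0,-0.8,0],[40,0,0,-0.8,0],[40,0,0,0,0]]' | python3 inch.py
python3 -c "
from h import *
to(465.9,100.1,112,88.5)"
```

```text
time_s: 3.22
eef_pos: [590.9, -212.9, 14.6]
ee_rot: [-0.0, 0.013, 1.0, 0.0]
contact_force: [0.2, 0.5, -0.7]
finger_gap: 69.6
gripper_force: 0.0
time_s: 3.72
eef_pos: [591.6, -213.3, 15.6]
ee_rot: [0.0, 0.013, 1.0, -0.0]
contact_force: [-0.8, 0.6, 6.5]
finger_gap: 51.4
gripper_force: 20.0
time_s: 4.1
eef_pos: [593.3, -214.1, 118.9]
ee_rot: [0.003, 0.013, 1.0, -0.001]
contact_force: [-0.1, -0.1, -2.5]
finger_gap: 51.6
gripper_force: 20.0
yaw 88.5 turn 0.0 before-turn axes [135.5 310.8   5.2] after-turn axes [135.7 310.8   5.2] t 4.1 gap 51.576463922962716 F [-0.1 -0.1 -2.5]
```

```bash

echo '[[40,0.36,0.832,0,0],[40,0.36,0.832,0,0],[40,0.36,0.832,0,0],[40,0.36,0.832,0,0],[40,0.36,0.832,0,0]]' | python3 inch.py
echo '[[40,0.36,0.816,0,0],[40,0,0,0,0],[40,0,0,0,0]]' | python3 inch.py
python3 -c "
from h import *
to(465.9,100.1,20,88.5)"
```

```text
time_s: 4.72
eef_pos: [484.2, 51.1, 114.4]
ee_rot: [-0.0, 0.013, 1.0, 0.0]
contact_force: [1.0, -0.0, -1.4]
finger_gap: 51.4
gripper_force: 20.0
time_s: 5.1
eef_pos: [464.3, 101.2, 114.6]
ee_rot: [-0.0, 0.012, 1.0, -0.0]
contact_force: [0.1, -0.6, -1.1]
finger_gap: 51.3
gripper_force: 20.0
yaw 88.6 turn 0.001 before-turn axes [-1.7 -1.  94.6] after-turn axes [-1.7 -1.  94.6] t 5.1 gap 51.28163394608602 F [ 0.1 -0.6 -1.1]
```

```bash

echo '[[40,-0.024,-0.016,0.64,0],[40,0,0,0.64,0],[40,0,0,0.128,0],[40,0,0,0,0]]' | python3 inch.py
echo '[[40,0,0,0.048,0],[40,0,0,0.048,0],[40,0,0,0,0]]' | python3 inch.py
```

```text
time_s: 5.6
eef_pos: [466.1, 99.6, 27.1]
ee_rot: [-0.0, 0.013, 1.0, -0.0]
contact_force: [0.3, -0.2, -1.4]
finger_gap: 51.7
gripper_force: 20.0
time_s: 5.98
eef_pos: [466.0, 100.2, 21.2]
ee_rot: [0.0, 0.013, 1.0, 0.0]
contact_force: [-0.3, -0.1, -1.1]
finger_gap: 51.5
gripper_force: 20.0
```

```bash

echo '[[40,0,0,0.024,0],[40,0,0,0.016,0],[40,0,0,0,0]]' | python3 inch.py
echo '[[68,0,0,0,0],[68,0,0,0,0],[68,0,0,0,0]]' | python3 inch.py
echo '[[68,0,0,-0.72,0],[68,0,0,-0.8,0],[60,0,0,0,0]]' | python3 inch.py
python3 -c "
from h import *
cv2.imwrite('pics/top1.png',bot.capture('top')[:,:,::-1])
to(580.9,-91,15,88.5)"
```

```text
time_s: 6.35
eef_pos: [466.1, 100.2, 19.1]
ee_rot: [0.001, 0.013, 1.0, 0.0]
contact_force: [-2.4, -1.0, 17.8]
finger_gap: 51.5
gripper_force: 20.0
time_s: 6.72
eef_pos: [465.8, 100.2, 18.3]
ee_rot: [-0.0, 0.013, 1.0, -0.0]
contact_force: [-0.6, -0.5, 0.3]
finger_gap: 68.1
gripper_force: 0.0
time_s: 7.1
eef_pos: [467.7, 100.4, 116.3]
ee_rot: [0.003, 0.013, 1.0, 0.0]
contact_force: [-0.6, -0.2, -0.8]
finger_gap: 61.3
gripper_force: 0.0
yaw 88.5 turn 0.0 before-turn axes [-118.8 -188.3  100. ] after-turn axes [-118.9 -188.3  100. ] t 7.15 gap 60.39140369854962 F [ 0.6  0.  -0.3]
```

View pics/top1.png

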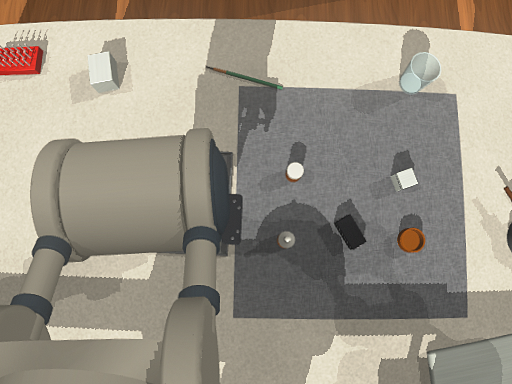

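The arm covers the tray at (130-235,130-260). The remaining pieces have not moved: narrow jar (295,171), tin (404,179), case (350,232). The wide jar touched the floor at 19 mm, as expected. Narrow jar next.

```bash

echo '[[56,-0.4752,-0.752,0,0],[56,-0.4752,-0.752,0,0],[56,-0.4752,-0.752,0,0],[56,-0.4752,-0.752,0,0],[56,0,0,0,0]]' | python3 inch.py
python3 -c "
from h import *
to(580.9,-91,15,88.5)"
```

```text
time_s: 7.78
eef_pos: [580.9, -94.0, 111.8]
ee_rot: [-0.0, 0.015, 1.0, -0.0]
contact_force: [-0.6, -0.0, -0.3]
finger_gap: 55.9
gripper_force: 0.0
yaw 88.3 turn -0.003 before-turn axes [ 0.1  3.  96.8] after-turn axes [ 0.   3.  96.8] t 7.775 gap 55.88095973888511 F [-0.6 -0.  -0.3]
```

```bash

echo '[[56,0,0.032,0.72,0],[56,0,0,0.72,0],[56,0,0,0.08,0],[56,0,0,0,0]]' | python3 inch.py
echo '[[25,0,0,0,0],[25,0,0,0,0],[25,0,0,0,0],[25,0,0,0,0]]' | python3 inch.py 15
echo '[[25,0,0,-0.8,0],[25,0,0,-0.8,0],[25,0,0,0,0],[25,0,0,0,0]]' | python3 inch.py
python3 -c "
from h import *
to(572.6,201.3,110,88.5)"
```

```text
time_s: 8.28
eef_pos: [579.6, -88.4, 18.7]
ee_rot: [-0.0, 0.013, 1.0, 0.0]
contact_force: [0.6, -0.9, 0.4]
finger_gap: 56.2
gripper_force: 0.0
time_s: 8.78
eef_pos: [580.3, -88.9, 19.4]
ee_rot: [0.001, 0.013, 1.0, -0.0]
contact_force: [-1.6, 1.2, 9.3]
finger_gap: 33.5
gripper_force: 15.0
time_s: 9.28
eef_pos: [579.5, -88.8, 118.4]
ee_rot: [0.0, 0.013, 1.0, -0.0]
contact_force: [-0.2, 0.1, -1.4]
finger_gap: 33.2
gripper_force: 15.0
yaw 88.5 turn 0.0 before-turn axes [ 14.4 289.8   8.4] after-turn axes [ 14.5 289.8   8.4] t 9.275 gap 33.188052238538205 F [-0.2  0.1 -1.4]
```

```bash

echo '[[25,0.0384,0.768,0,0],[25,0.0384,0.768,0,0],[25,0.0384,0.768,0,0],[25,0.0384,0.768,0,0],[25,0.0384,0.768,0,0]]' | python3 inch.py
echo '[[25,0.0384,0.768,0,0],[25,0,0,0,0],[25,0,0,0,0]]' | python3 inch.py
python3 -c "
from h import *
to(572.6,201.3,22,88.5)"
```

```text
time_s: 9.9
eef_pos: [572.9, 152.8, 117.0]
ee_rot: [-0.001, 0.013, 1.0, -0.0]
contact_force: [-0.4, -0.6, -0.1]
finger_gap: 33.7
gripper_force: 15.0
time_s: 10.28
eef_pos: [572.1, 199.1, 117.3]
ee_rot: [-0.001, 0.013, 1.0, -0.0]
contact_force: [0.1, -0.6, -0.5]
finger_gap: 33.8
gripper_force: 15.0
yaw 88.6 turn 0.001 before-turn axes [-0.6  2.3 95.3] after-turn axes [-0.6  2.3 95.3] t 10.275 gap 33.83805496597891 F [ 0.1 -0.6 -0.5]
```

```bash

echo '[[25,0,0.032,0.72,0],[25,0,0,0.64,0],[25,0,0,0.08,0],[25,0,0,0.032,0],[25,0,0,0,0]]' | python3 inch.py
echo '[[25,0,0,0.032,0],[25,0,0,0.024,0],[25,0,0,0,0]]' | python3 inch.py
```

```text
time_s: 10.9
eef_pos: [573.7, 201.3, 27.8]
ee_rot: [0.001, 0.013, 1.0, 0.0]
contact_force: [0.4, -1.0, -0.1]
finger_gap: 33.4
gripper_force: 15.0
time_s: 11.28
eef_pos: [573.1, 201.5, 23.4]
ee_rot: [0.0, 0.013, 1.0, 0.0]
contact_force: [-0.9, -1.3, 4.9]
finger_gap: 33.4
gripper_force: 15.0
```

```bash

echo '[[25,0,0,0.0112,0],[25,0,0,0,0]]' | python3 inch.py
echo '[[52,0,0,0,0],[52,0,0,0,0],[52,0,0,0,0]]' | python3 inch.py
echo '[[52,0,0,-0.72,0],[52,0,0,-0.8,0],[60,0,0,0,0]]' | python3 inch.py
python3 -c "
from h import *
to(571.3,-323.8,15,110.5)"
```

```text
time_s: 11.52
eef_pos: [573.2, 201.6, 23.3]
ee_rot: [0.001, 0.013, 1.0, 0.0]
contact_force: [-3.9, -1.6, 15.4]
finger_gap: 33.3
gripper_force: 15.0
time_s: 11.9
eef_pos: [572.8, 201.5, 22.2]
ee_rot: [-0.0, 0.013, 1.0, -0.0]
contact_force: [-0.2, 0.1, 0.3]
finger_gap: 51.8
gripper_force: 0.0
time_s: 12.28
eef_pos: [575.0, 202.0, 120.9]
ee_rot: [0.003, 0.013, 1.0, 0.001]
contact_force: [0.4, 0.7, -0.8]
finger_gap: 58.2
gripper_force: 0.0
yaw 88.5 turn -0.384 before-turn axes [  -9.2 -525.9  105.1] after-turn axes [ 188.3 -491.1  105.1] t 12.275 gap 58.190645012075834 F [ 0.4  0.7 -0.8]
```

```bash

echo '[[60,-0.016,-0.928,0,0],[60,-0.016,-0.928,0,0],[60,-0.016,-0.928,0,0],[60,-0.016,-0.928,0,0],[60,-0.016,-0.928,0,0]]' | python3 inch.py >/dev/null
echo '[[60,-0.016,-0.928,0,0],[60,-0.016,-0.928,0,0],[60,-0.016,-0.928,0,0],[60,-0.016,-0.928,0,0]]' | python3 inch.py >/dev/null
echo '[[60,0,0,0,-0.52],[60,0,0,0,-0.52],[60,0,0,0,-0.496],[60,0,0,0,0]]' | python3 inch.py
python3 -c "
from h import *
to(571.3,-323.8,15,110.5)
im=bot.capture('side')[:,:,::-1];cv2.imwrite('pics/side1.png',im)"
```

```text
time_s: 13.9
eef_pos: [568.0, -320.4, 116.3]
ee_rot: [-0.0, -0.178, 0.984, 0.0]
contact_force: [-0.6, -0.6, 0.3]
finger_gap: 59.9
gripper_force: 0.0
yaw 110.5 turn -0.0 before-turn axes [ -2.   -4.5 101.3] after-turn axes [ -2.   -4.5 101.3] t 13.9 gap 59.94953578993145 F [-0.6 -0.6  0.3]
```

View pics/side1.png

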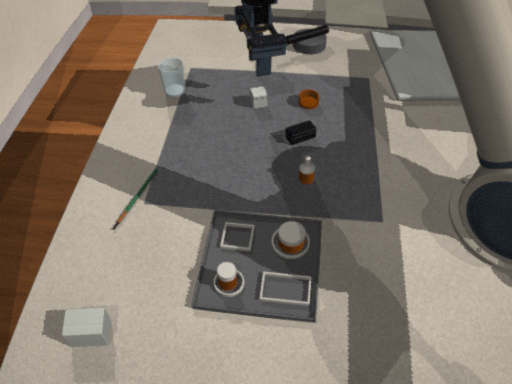

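Side view: the wide jar stands in its collar at (291,240) and the narrow jar in its own at (228,278). The tin is still at (259,97), the case at (301,132), and the dropper and open jar have not moved.

```bash

echo '[[58,-0.032,-0.072,0.72,0],[58,0,0,0.72,0],[58,0,0,0.144,0],[58,0,0,0,0]]' | python3 inch.py
echo '[[28,0,0,0,0],[28,0,0,0,0],[28,0,0,0,0],[28,0,0,0,0]]' | python3 inch.py 20
echo '[[28,0,0,-0.8,0],[28,0,0,-0.8,0],[28,0,0,0,0],[28,0,0,0,0]]' | python3 inch.py
python3 -c "
from h import *
to(569.9,97.4,115,88.5)"
```

```text
time_s: 14.45
eef_pos: [571.9, -324.1, 18.5]
ee_rot: [-0.0, -0.178, 0.984, 0.0]
contact_force: [1.0, -0.9, 0.1]
finger_gap: 57.9
gripper_force: 0.0
time_s: 14.95
eef_pos: [572.4, -324.5, 19.4]
ee_rot: [0.001, -0.178, 0.984, -0.001]
contact_force: [-0.8, 0.9, 8.4]
finger_gap: 35.6
gripper_force: 20.0
time_s: 15.45
eef_pos: [571.5, -323.9, 118.0]
ee_rot: [-0.0, -0.178, 0.984, 0.0]
contact_force: [-0.3, 0.2, -1.8]
finger_gap: 35.7
gripper_force: 20.0
yaw 110.5 turn 0.384 before-turn axes [-146.2  395.1    3.1] after-turn axes [ 12.7 421.1   3.1] t 15.45 gap 35.70702780072714 F [-0.3  0.2 -1.8]
```

```bash

echo '[[28,0,0,0,0.52],[28,0,0,0,0.52],[28,0,0,0,0.496],[28,0.0256,0.8,0,0],[28,0.0256,0.848,0,0]]' | python3 inch.py >/dev/null
echo '[[28,0.0256,0.848,0,0],[28,0.0256,0.848,0,0],[28,0.0256,0.848,0,0],[28,0.0256,0.848,0,0],[28,0.0256,0.848,0,0]]' | python3 inch.py >/dev/null
echo '[[28,0.0256,0.848,0,0],[28,0,0,0,0],[28,0,0,0,0]]' | python3 inch.py
python3 -c "
from h import *
to(569.9,97.4,23,88.5)"
```

```text
time_s: 17.08
eef_pos: [569.2, 96.9, 117.2]
ee_rot: [-0.001, 0.013, 1.0, -0.0]
contact_force: [-0.6, -0.3, -1.0]
finger_gap: 35.8
gripper_force: 20.0
yaw 88.6 turn 0.001 before-turn axes [-0.9  0.5 94.2] after-turn axes [-0.9  0.5 94.2] t 17.075 gap 35.80226982413993 F [-0.6 -0.3 -1. ]
```

```bash

echo '[[28,-0.008,0.008,0.72,0],[28,0,0,0.64,0],[28,0,0,0.08,0],[28,0,0,0.032,0],[28,0,0,0,0]]' | python3 inch.py
echo '[[28,0,0,0.024,0],[28,0,0,0.016,0],[28,0,0,0,0]]' | python3 inch.py
```

```text
time_s: 17.7
eef_pos: [571.3, 97.3, 27.5]
ee_rot: [0.001, 0.013, 1.0, 0.0]
contact_force: [-0.7, 0.1, -0.6]
finger_gap: 35.8
gripper_force: 20.0
time_s: 18.08
eef_pos: [570.5, 97.6, 23.9]
ee_rot: [0.0, 0.013, 1.0, -0.0]
contact_force: [-1.3, 0.1, -0.9]
finger_gap: 35.7
gripper_force: 20.0
```

```bash

echo '[[28,0,0,0.0128,0],[28,0,0,0.0096,0],[28,0,0,0,0]]' | python3 inch.py
echo '[[54,0,0,0,0],[54,0,0,0,0],[54,0,0,0,0]]' | python3 inch.py
echo '[[54,0,0,-0.72,0],[54,0,0,-0.8,0],[58,0,0,0,0],[58,0,0,0,0]]' | python3 inch.py
python3 -c "
from h import *
to(459.8,-206,14,121)"
```

```text
time_s: 18.45
eef_pos: [570.5, 97.6, 23.3]
ee_rot: [0.0, 0.013, 1.0, 0.0]
contact_force: [-5.5, -0.3, 19.7]
finger_gap: 35.8
gripper_force: 20.0
time_s: 18.82
eef_pos: [570.4, 97.6, 22.2]
ee_rot: [-0.0, 0.013, 1.0, -0.0]
contact_force: [-0.1, -0.2, -0.0]
finger_gap: 53.5
gripper_force: 0.0
time_s: 19.32
eef_pos: [570.1, 97.5, 117.0]
ee_rot: [-0.0, 0.013, 1.0, -0.0]
contact_force: [0.0, 0.4, -1.0]
finger_gap: 57.9
gripper_force: 0.0
yaw 88.5 turn -0.567 before-turn axes [ 102.4 -306.3  103. ] after-turn axes [ 250.9 -203.4  103. ] t 19.325 gap 57.87685212823255 F [ 0.   0.4 -1. ]
```

```bash

echo '[[58,0.272,-0.816,0,0],[58,0.272,-0.816,0,0],[58,0.272,-0.816,0,0],[58,0.272,-0.816,0,0],[58,0.272,-0.816,0,0]]' | python3 inch.py >/dev/null
echo '[[58,0.272,-0.816,0,0],[58,0,0,0,-0.74],[58,0,0,0,-0.74],[58,0,0,0,-0.74],[58,0,0,0,-0.048]]' | python3 inch.py >/dev/null
echo '[[58,0,0,0,0],[58,0,0,0,0]]' | python3 inch.py
python3 -c "
from h import *
to(459.8,-206,14,121)
im=bot.capture('side')[:,:,::-1];cv2.imwrite('pics/side2.png',cv2.resize(im[60:320,180:350],None,fx=3,fy=2.3))"
```

```text
time_s: 20.82
eef_pos: [460.4, -205.5, 117.0]
ee_rot: [-0.0, -0.266, 0.964, 0.0]
contact_force: [-0.6, -0.5, 0.2]
finger_gap: 58.3
gripper_force: 0.0
yaw 120.9 turn -0.002 before-turn axes [ 7.00e-01 -1.00e-01  1.03e+02] after-turn axes [ 7.00e-01 -1.00e-01  1.03e+02] t 20.825 gap 58.32906402557233 F [-0.6 -0.5  0.2]
```

View pics/side2.png

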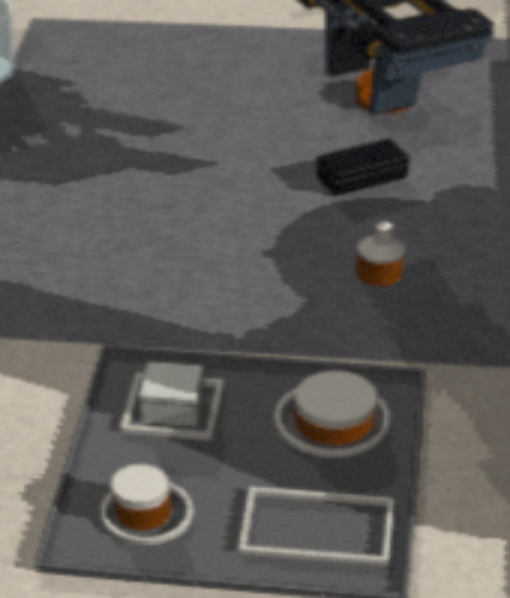

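Crop: the tin (172,390), wide jar (335,405) and narrow jar (140,495) stand in their pockets. The gripper is above the case (362,165), with the fingers aligned across its width.

```bash

echo '[[58,0.008,0,0.72,0],[58,0,0,0.72,0],[58,0,0,0.208,0],[58,0,0,0,0]]' | python3 inch.py
echo '[[26,0,0,0,0],[26,0,0,0,0],[26,0,0,0,0],[26,0,0,0,0]]' | python3 inch.py 20
echo '[[26,0,0,-0.8,0],[26,0,0,-0.8,0],[26,0,0,0,0],[26,0,0,0,0]]' | python3 inch.py
python3 -c "
from h import *
to(468.7,204.1,115,88.5)"
```

```text
time_s: 21.38
eef_pos: [460.0, -205.9, 14.3]
ee_rot: [-0.0, -0.267, 0.964, 0.0]
contact_force: [-0.1, -0.3, 0.2]
finger_gap: 58.0
gripper_force: 0.0
time_s: 21.88
eef_pos: [460.6, -206.3, 15.2]
ee_rot: [0.001, -0.267, 0.964, -0.001]
contact_force: [-0.5, 1.3, 11.1]
finger_gap: 33.8
gripper_force: 20.0
time_s: 22.38
eef_pos: [459.9, -205.8, 114.2]
ee_rot: [0.0, -0.267, 0.964, -0.0]
contact_force: [0.4, 0.1, -1.1]
finger_gap: 33.4
gripper_force: 20.0
yaw 121.0 turn 0.567 before-turn axes [-218.7  346.8   -0.8] after-turn axes [  1.9 410.   -0.8] t 22.375 gap 33.37236510804718 F [ 0.4  0.1 -1.1]
```

```bash

echo '[[26,0,0,0,0.74],[26,0,0,0,0.74],[26,0,0,0,0.74],[26,0,0,0,0.048],[26,0.0032,0.816,0,0]]' | python3 inch.py >/dev/null
echo '[[26,0.0032,0.816,0,0],[26,0.0032,0.816,0,0],[26,0.0032,0.816,0,0],[26,0.0032,0.816,0,0],[26,0.0032,0.816,0,0]]' | python3 inch.py >/dev/null
echo '[[26,0.0032,0.816,0,0],[26,0.0032,0.816,0,0],[26,0,0,0,0],[26,0,0,0,0]]' | python3 inch.py
python3 -c "
from h import *
to(468.7,204.1,19,88.5)
im=bot.capture('side')[:,:,::-1];cv2.imwrite('pics/side3.png',cv2.resize(im[150:340,180:350],None,fx=3,fy=3))"
```

```text
time_s: 24.12
eef_pos: [468.5, 201.7, 113.7]
ee_rot: [-0.001, 0.011, 1.0, -0.0]
contact_force: [-0.1, 1.2, -1.4]
finger_gap: 34.0
gripper_force: 20.0
yaw 88.7 turn 0.004 before-turn axes [-0.3  2.5 94.7] after-turn axes [-0.3  2.5 94.7] t 24.125 gap 34.02312998482654 F [-0.1  1.2 -1.4]
```

View pics/side3.png

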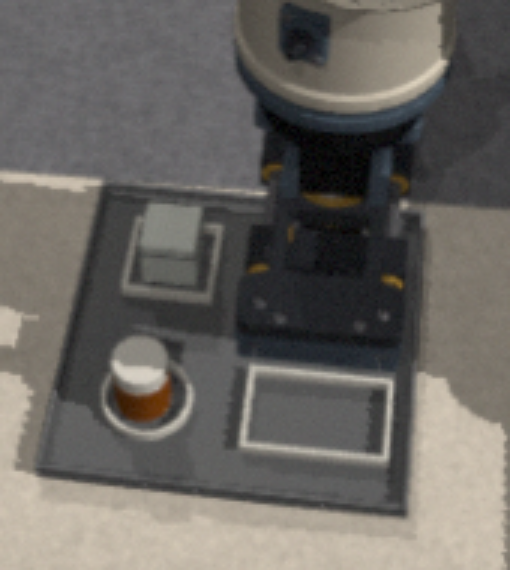

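Crop: the gripper hangs above and behind the oblong pocket (317,412), aligned with it. The tin and narrow jar are still in place.

```bash

echo '[[26,0,0.032,0.72,0],[26,0,0,0.64,0],[26,0,0,0.064,0],[26,0,0,0,0]]' | python3 inch.py
echo '[[26,0,0,0.024,0],[26,0,0,0.024,0],[26,0,0,0,0]]' | python3 inch.py
```

```text
time_s: 24.68
eef_pos: [469.4, 203.4, 26.0]
ee_rot: [-0.0, 0.013, 1.0, -0.0]
contact_force: [0.3, -0.1, -0.6]
finger_gap: 33.6
gripper_force: 20.0
time_s: 25.05
eef_pos: [469.3, 204.0, 22.8]
ee_rot: [0.0, 0.013, 1.0, 0.0]
contact_force: [-0.3, 0.5, -1.6]
finger_gap: 34.0
gripper_force: 20.0
```

```bash

echo '[[26,0,0,0.024,0],[26,0,0,0.024,0],[26,0,0,0,0]]' | python3 inch.py
```

```text
time_s: 25.42
eef_pos: [469.1, 204.0, 19.2]
ee_rot: [-0.0, 0.013, 1.0, -0.0]
contact_force: [-0.4, -0.1, -0.5]
finger_gap: 34.2
gripper_force: 20.0
```

```bash

echo '[[26,0,0,0.0112,0],[26,0,0,0.0112,0],[26,0,0,0,0]]' | python3 inch.py
```

```text
time_s: 25.8
eef_pos: [469.2, 204.0, 18.8]
ee_rot: [0.0, 0.013, 1.0, 0.0]
contact_force: [-4.6, -1.0, 24.3]
finger_gap: 33.9
gripper_force: 20.0
```

```bash

echo '[[52,0,0,0,0],[52,0,0,0,0],[52,0,0,0,0]]' | python3 inch.py
echo '[[52,0,0,-0.72,0],[52,0,0,-0.8,0],[52,0,0,-0.8,0],[52,0,0,0,0]]' | python3 inch.py >/dev/null
echo '[[52,0.4,0.8,0,0],[52,0.4,0.8,0,0],[52,0.4,0.8,0,0],[52,0.4,0.8,0,0],[52,0.4,0.8,0,0]]' | python3 inch.py >/dev/null
echo '[[52,0.4,0.8,0,0],[52,0.4,0.8,0,0],[52,0,0,0,0],[52,0,0,0,0]]' | python3 inch.py
python3 -c "
from h import *
im=bot.capture('top')[:,:,::-1];cv2.imwrite('pics/top4.png',cv2.resize(im[120:280,100:440],None,fx=2.3,fy=2.3))
im=bot.capture('side')[:,:,::-1];cv2.imwrite('pics/side4.png',cv2.resize(im[70:340,180:350],None,fx=2.2,fy=2.2))"
```

```text
time_s: 26.18
eef_pos: [469.1, 203.9, 17.8]
ee_rot: [-0.0, 0.013, 1.0, -0.0]
contact_force: [0.6, 0.0, 0.2]
finger_gap: 52.5
gripper_force: 0.0
time_s: 27.8
eef_pos: [302.9, 557.7, 161.8]
ee_rot: [-0.0, 0.013, 1.0, -0.001]
contact_force: [0.8, -0.3, 0.5]
finger_gap: 52.1
gripper_force: 0.0
```

View pics/top4.png

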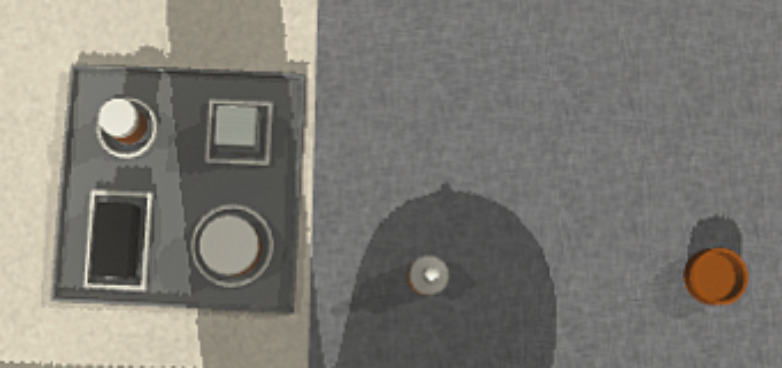

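View pics/side4.png

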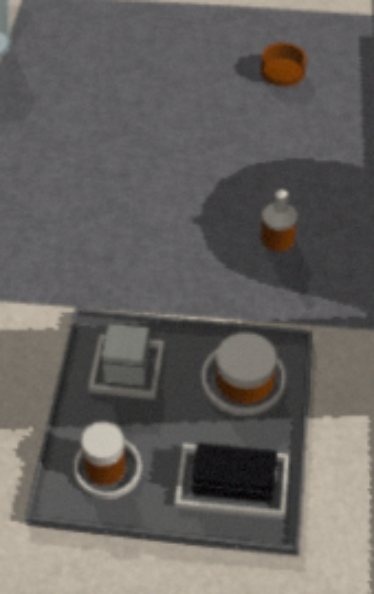

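Both views show all four pieces upright inside their frames. In the top crop the narrow jar is at (123,120), the tin at (238,128), the case at (118,240) and the wide jar at (230,245). The dropper (430,274) and open jar (716,276) haven't moved.

```bash
python3 -c "
from rig import bot
print(bot.hand_in())"
```

```text
the job is handed in; nothing more can be done
None
```

All four kit pieces are upright and down in their own pockets, the dropper bottle and open jar were left untouched, and the job is handed in at about 28 s; the hand-in returned no verdict.

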